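Nip a test tile in the bench screw press

TASK

The black-brushed test tile has been laid under the platen of the blue bench screw press. Wind that press down clockwise by its T-handle until the platen just touches the tile, then give the handle one further eighth of a turn (45 degrees) and let go; much more would crack the tile. Leave the screw of the green press as it is.

Things in the scene. Friction and masses are not known exactly. Their poses are not given: they have to be found in the camera images.
- blue_press_handle (a point): Middle of the T-handle of the blue screw press, on the screw axis, 165 mm above the table. The handle is a level steel bar with red end caps: 124 mm long, 16 mm wide (caps 20), 24 mm high. Axes turn with it, y along the bar, x across, z up. Free all round; below it only the 15 mm spindle, then the cross beam (top 124 mm above the table, nuts to 132). Turns on the spot, does not sink.
- blue_press_screw (a joint): Screw angle (rad), growing clockwise seen from above (winds down, 5 mm/rad). 0: platen just touches the tile, bar parallel to the blue cross beam. Starts between -0.70 and -0.30 (platen raised). +0.785: an eighth of a turn past contact, bar 45 degrees from the beam. Stop at 1.5. Takes 0.08 N m before contact, 0.13 N m at the end; a middle grip of 30 N does it. Stays where left.
- blue_press_platen: Spring-loaded (2 N/mm) aluminium platen of the blue press, 56 x 80 x 12 mm; its underside is 28 mm above this origin, which reads z = 0 when it rests on the tile. The tile, white with black strokes, 85 x 52 x 6 mm, lies on the rubber pad of the fixed blue base (150 x 170 mm) and sticks out fore and aft. The blue beam above, 165 x 36 mm, stands on two steel posts.
- green_press_tip (a point): Centre of one red end cap of the T-handle of the second press, 50 mm from its screw axis, 165 mm above the table. This press is green, otherwise the same, and holds a small teal-glazed chip; its handle, too, turns easily. To be left as it is.
Not all that is in view belongs to the job. What is shaped like the part that bears blue_press_handle but orange is not meant.

How it is judged:
By the outcome, as a careful person would: the job done as asked, in the order asked, and still so for the second after the job is handed in, with the robot touching nothing.
It also fails if it takes over 32 s, if anything falls off the work surface, if the arm or the gripper's body presses on something with over 40 N, if the wrist force passes 120 N, or if a joint passes its speed limit or range.

ROBOT

A 6-joint arm with a two-finger parallel gripper is mounted at the origin on the work surface; the furniture and walls round the work are solid. World frame = base frame: x ahead of the robot, y to its left, z up, the work surface at z = 0. Lengths are in m, angles in rad, forces in N, time in s.
With the tool pointing down it reaches from about 0.35 to 0.975 m from the base axis. Payload 4.9 kg.
Tool frame: the origin (TCP) lies midway between the tips of the shut fingers; the grasp point (between the pads) lies 19 mm behind it; z points along the fingers, y is the line along which they close (so a half turn about z gives the same grasp; the last joint's range is limited). The gripper opens to 85 mm and grips with 20 to 120 N. Pads are 22 mm wide; open, the fingers measure 114 mm over their backs; the gripper's body (76 mm by 85 mm) begins 54 mm behind the grasp point. The pads swing forward as they close: fully open they stand 13 mm farther back than shut.
Start: joints at [1.037, 0.053, 1.613, -0, 1.476, -0.119], TCP at [0.252, 0.572, 0.231] pointing down, gripper open.
Joint ranges: [-3.01, 3.01], [-1.01, 2.22], [0.06, 2.58], [-1.02, 4.17], [0.09, 2.62], [-3.14, 3.14]. Speed limits (rad/s): [2.57, 2.57, 3.14, 3.14, 3.14, 3.14].

INTERFACE

Orientations are given as a rotation vector (axis times angle).
In Python, from station import ctrl gives the robot as it stands.
- The arm moves only by the tool carry_out, never from a script. Its argument "moves" is a list of rows, each an object of numbers: "x", "y", "z": the shift along the tool's x, y, z in units of 25 mm (1.0 is 25 mm); "turn": the turn about the tool's z in rad. In form: [{"x": .., "y": .., "z": .., "turn": ..}, ...]. A call has exactly 8 rows; each row shifts and turns the commanded pose from where the row before left it, along the tool's axes as they then stand; what a row does not reach is not made up. A row lasts 1/10 s, in which the tool goes at most 50 mm and 8.59 degrees, less where a joint would pass 70% of its speed; a pose out of reach is approached as far as the arm can. A call is refused whole if a number of a shift passes 1 or a number of a turn 0.15, either way. A call with a gripper value outside its range is refused whole. "grip" is the finger opening in mm, from 0 to 85.4, set as the call begins (left out, the last holds). The fingers move at their own pace and stop on an object; "newtons" is the grip in N (left out, the last holds). Time passes only in rows, so rows that do not move let the fingers close, or fill a call up. It gives the time, the measured TCP pose, the force, the opening and the grip force at its end, in the units of the state.
- ctrl.get_obs(): the state, without advancing time (a new reading comes with each control period).
- ctrl.get_image(name): name is "side" or "top"; returns the picture (400x640x3 uint8, red, green, blue); there is no depth.
- ctrl.calibration(name): a dict with "fx", "fy", "cx", "cy" (pixels), "R" (3x3) and "t" (3): a world point X has camera coordinates R X + t. Camera axes: x right, y down, z forward; pixel columns grow to the right and rows downward; lengths in m; the calibration is good to about 2 mm. A picture is of the moment at which its call begins. calibration takes no time and is no camera call.
- ctrl.finish_job(): hands the job in; it is judged then, once.
Trained networks look in the newest picture that a camera, given by its name, has taken for a name from the list of things; names that differ only in an ending like _2 or _b are one class to them, and where a whole thing is asked for, a point or a joint stands for the part that bears it (a point fixed in the world has none). Each returns a list of dicts, best first, with "confidence" (0 to 1); they miss things now and then, are a little off and sometimes report something else, mostly with a low value. They report only what shows in the picture. A call takes as long as a camera call. They do not tell look-alikes from the thing itself.
- ctrl.look_for(camera, query): "rect" ([left, top, width, height] in pixels, round what is visible of it).
- ctrl.mark_of(camera, query): "pixel" ([column, row] in pixels: a listed point, or the origin of a listed thing).
The state is a dict: "t": time; "q": joint angles; "dq": joint speeds; "effort": joint torques, N m; "tool_pos": TCP position; "tool_rot": TCP orientation; "contact_force": force on the tool from outside, world axes, zero at the start; "wrist_torque": the same for the moment, N m; "opening": finger opening in m; "grip_force": force on a finger pad.
Only numpy, scipy, OpenCV 4.12 (cv2) and the standard library are available. Lean on these libraries where they do the work, as an engineer would, in place of code of your own. Each camera call takes 0.05 s, during which the arm holds its last target. There are 200 camera calls.

## Working session

There is one attempt and no reset: what is moved stays moved. The work goes in short steps, Python scripts to look and compute and a tool call to move; the robot and the scene stay as the last step left them, time stands still between calls to the robot, and variables do not carry over. Pictures are saved under pics/ and viewed, at most 10 in all, crops included, and the job is handed in when it is done.

Besides the shell and the picture viewer there is one more tool, called after "Call:" in YAML: its name, and indented under it one key for each argument. carry_out: Moves the arm, as the interface text tells. Its arguments: {"type":"object","properties":{"moves":{"type":"array"},"grip":{"type":"number"},"newtons":{"type":"number"}},"required":["moves"]}

```bash
mkdir -p pics; python3 - <<'E'
from station import ctrl
import cv2
for n in("top","side"):
    im=ctrl.get_image(n);cv2.imwrite(f"pics/{n}0.png",im[:,:,::-1])
    for q in("blue_press_handle","blue_press_platen","green_press_tip"):
        print(n,q,[(round(d["confidence"],2),[round(v) for v in d["pixel"]]) for d in ctrl.mark_of(n,q)])
    print(ctrl.calibration(n))
o=ctrl.get_obs();print(o["t"],o["tool_pos"],o["tool_rot"])
E
```

```text
top blue_press_handle [(0.8, [466, 157]), (0.54, [368, 233])]
top blue_press_platen [(0.7, [366, 239]), (0.6, [450, 174]), (0.59, [292, 200])]
top green_press_tip [(0.67, [191, 263]), (0.16, [296, 202])]
{'fx': 373.3760875436162, 'fy': 373.3760875436162, 'cx': 319.4387441861522, 'cy': 198.00320384779067, 'R': array([[-0.48351965, -0.87529915, -0.0077559 ],
       [-0.84357753,  0.46832485, -0.26277135],
       [ 0.23363582, -0.12051241, -0.96482696]]), 't': array([0.0311963 , 0.51451525, 1.14961187])}
side blue_press_handle [(0.52, [284, 197])]
side blue_press_platen [(0.68, [285, 235]), (0.57, [348, 226])]
side green_press_tip [(0.48, [273, 245])]
{'fx': 470.00663083471335, 'fy': 470.00663083471335, 'cx': 305.7778432897651, 'cy': 204.52412332453346, 'R': array([[-0.97770121, -0.2091246 ,  0.01916382],
       [-0.10237568,  0.3949643 , -0.91297449],
       [ 0.1833564 , -0.89457817, -0.40756635]]), 't': array([0.38887902, 0.2262202 , 1.53252875])}
0.4 [0.25183033 0.57192131 0.23112953] [-6.46897826e-01 -3.07413963e+00  3.87821169e-04]
```

View pics/top0.png

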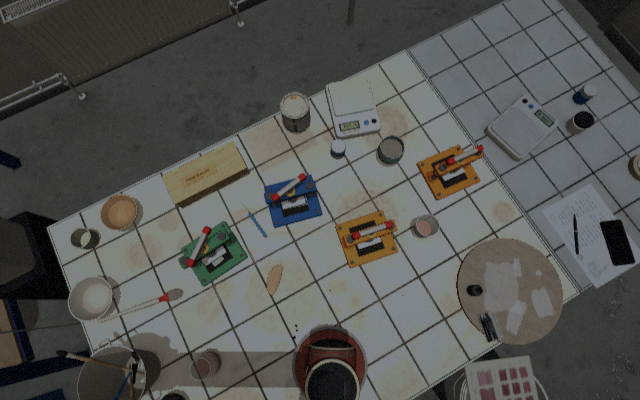

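View pics/side0.png

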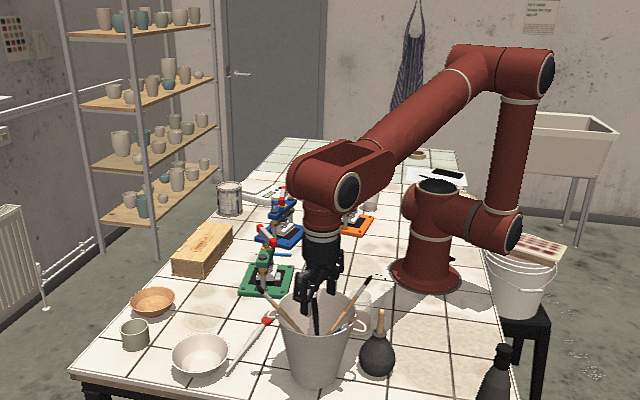

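The candidates in the top view are blue (292,200), green (213,253), and orange (366,240) and (450,172). The only blue one, with the black-stroked tile, is at (292,200). I'll confirm it in a crop and measure it.

```bash
cat > h.py <<'E'
import numpy as np,cv2
from station import ctrl
def ray(n,px,z):
    c=ctrl.calibration(n);R,t=c["R"],c["t"]
    d=R.T@np.array([(px[0]-c["cx"])/c["fx"],(px[1]-c["cy"])/c["fy"],1]);o=-R.T@t
    return o+d*(z-o[2])/d[2]
def proj(n,X):
    c=ctrl.calibration(n);p=c["R"]@np.asarray(X)+c["t"]
    return np.array([c["fx"]*p[0]/p[2]+c["cx"],c["fy"]*p[1]/p[2]+c["cy"]])
def crop(n,f,x,y,w,h,s,im=None):
    im=ctrl.get_image(n) if im is None else im
    c=cv2.resize(im[y:y+h,x:x+w],None,fx=s,fy=s,interpolation=cv2.INTER_CUBIC)
    c=np.clip(c.astype(float)*1.2,0,255).astype(np.uint8)
    cv2.imwrite(f"pics/{f}.png",c[:,:,::-1]);return im
E
python3 - <<'E'
from h import *
a=cv2.imread("pics/top0.png")[:,:,::-1];b=cv2.imread("pics/side0.png")[:,:,::-1]
c1=cv2.resize(a[165:235,255:330],(600,560),interpolation=cv2.INTER_CUBIC)
cv2.imwrite("pics/c1.png",c1[:,:,::-1])
c2=cv2.resize(b[180:300,225:325],(500,600),interpolation=cv2.INTER_CUBIC)
cv2.imwrite("pics/c2.png",c2[:,:,::-1])
E
```

```text
(no output)
```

View pics/c1.png

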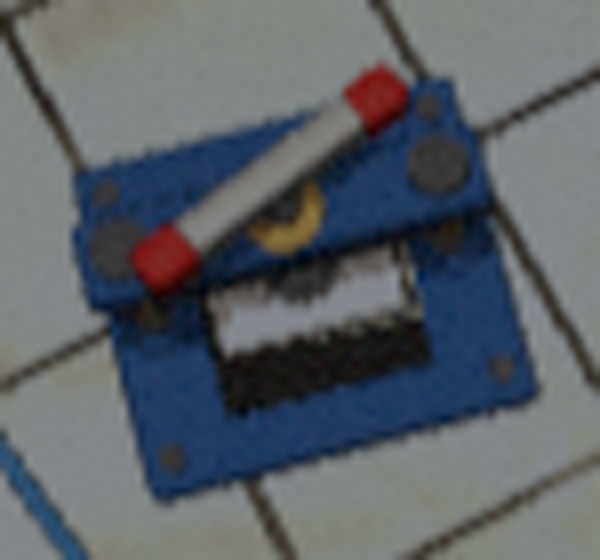

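View pics/c2.png

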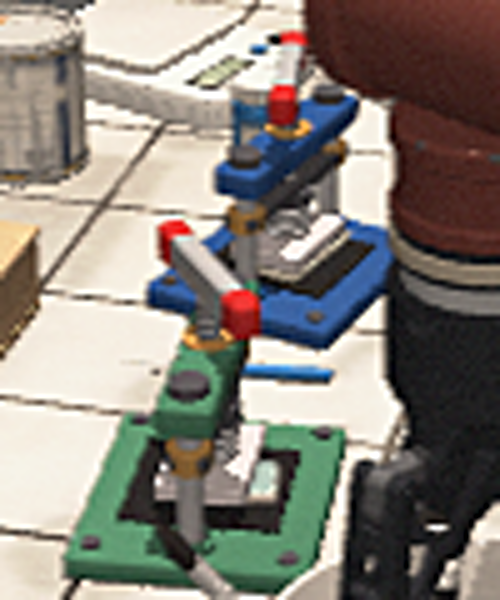

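The blue press is confirmed. Its red caps are at crop (168,260) and (378,98), its beam bolts at (118,248) and (438,163), and the tile sits under the platen. The side view agrees. Next I'll measure axis and angles.

```bash
python3 - <<'E'
from h import *
a=cv2.imread("pics/top0.png")[165:235,255:330].astype(int)
m=((a[...,2]>80)&(a[...,1]<0.45*a[...,2])&(a[...,0]<.45*a[...,2])).astype(np.uint8)
n,l,s,c=cv2.connectedComponentsWithStats(m)
print(s[1:,4],c[1:])
P=[ray("top",c[i]+[255,165],.168) for i in range(1,n) if s[i,4]>12]
g=lambda u,v,z:ray("top",(255+u/8-.44,165+v/8-.44),z)
B=[g(118,248,.132),g(438,163,.132)]
E1=[g(95,308,.124),g(492,208,.124)]
for Q in(P,B,E1):
    d=Q[1]-Q[0];print(np.round(Q,4).tolist(),"mid",np.round((Q[0]+Q[1])/2,4),"len",np.linalg.norm(d),"ang",np.degrees(np.arctan2(d[1],d[0])))
    print([np.round(proj("side",q)) for q in Q])
T=ctrl.get_obs();R=cv2.Rodrigues(np.array(T["tool_rot"]))[0];print(R.round(3))
E
```

```text
[33 38] [[46.66666667 11.63636364]
 [19.94736842 31.71052632]]
[[0.5263, -0.1949, 0.168], [0.5094, -0.095, 0.168]] mid [ 0.5179 -0.145   0.168 ] len 0.10128576705030404 ang 99.60206258210408
[array([284., 189.]), array([281., 200.])]
[[0.5322, -0.0821, 0.132], [0.5023, -0.2069, 0.132]] mid [ 0.5172 -0.1445  0.132 ] len 0.12830587015643932 ang -103.48564219900999
[array([274., 210.]), array([291., 197.])]
[[0.5175, -0.0634, 0.124], [0.4781, -0.2175, 0.124]] mid [ 0.4978 -0.1405  0.124 ] len 0.1590274261884833 ang -104.32366237086654
[array([277., 215.]), array([298., 199.])]
[[-0.915  0.403 -0.   ]
 [ 0.403  0.915 -0.   ]
 [ 0.    -0.    -1.   ]]
```

The cap spacing is 101 mm against 100 expected, and the bolt midpoint matches the handle midpoint. The axis is at about (0.518, -0.145). The bar is 23.4° short of contact, so it needs about 68.4° clockwise in total. I'll cross over at the present height first.

Call:
carry_out:
  moves:
    - {"x":-0.89,"y":-0.91}
    - {"x":-0.89,"y":-0.91}
    - {"x":-0.89,"y":-0.91}
    - {"x":-0.89,"y":-0.91}
    - {"x":-0.89,"y":-0.91}
    - {"x":-0.89,"y":-0.91}
    - {"x":-0.89,"y":-0.91}
    - {"x":-0.89,"y":-0.91}
  grip: 85
  newtons: 30

```text
validation failed for argument at $.mo...
```

Call:
carry_out:
  moves:
    - {"x":-0.89,"y":-0.91}
    - {"x":-0.89,"y":-0.91}
    - {"x":-0.89,"y":-0.91}
    - {"x":-0.89,"y":-0.91}
    - {"x":-0.89,"y":-0.91}
    - {"x":-0.89,"y":-0.91}
    - {"x":-0.89,"y":-0.91}
    - {"x":-0.89,"y":-0.91}

```text
validation failed for argument at $.mo...
```

Call:
carry_out:
  moves:
    - {"x":-0.89,"y":-0.91}
    - {"x":-0.89,"y":-0.91}
    - {"x":-0.89,"y":-0.91}
    - {"x":-0.89,"y":-0.91}
    - {"x":-0.89,"y":-0.91}
    - {"x":-0.89,"y":-0.91}
    - {"x":-0.89,"y":-0.91}
    - {"x":-0.89,"y":-0.91}

```text
validation failed for argument at $.mo...
```

Call:
carry_out:
  moves:
    - {"turn":0.14}
    - {"turn":0.14}
    - {"turn":0.14}
    - {"turn":0.14}
    - {"turn":0.14}
    - {"turn":0.14}
    - {"turn":0.148}
    - {"turn":0}

```text
validation failed for argument at $.mo...
```

```bash
cat > st.py <<'E'
from h import *
o=ctrl.get_obs();p=np.array(o["tool_pos"]);R=cv2.Rodrigues(np.array(o["tool_rot"]))[0]
print("t",o["t"],"p",p.round(4),"yawy",np.degrees(np.arctan2(R[1,1],R[0,1])).round(2),"F",np.round(o["contact_force"],1),"M",np.round(o["wrist_torque"],2),"open",o["opening"],o["grip_force"])
print("to go (units):",(R.T@(np.array([.5177,-.1448,.147])-p)/.025).round(2), "z axis",R[:,2].round(4))
E
python3 st.py; python3 -c "
from h import *
crop('side','s1',225,130,150,110,5);crop('top','t1',240,150,110,90,7)"
```

```text
t 0.4 p [0.2518 0.5719 0.2311] yawy 66.23 F [ 0.2 -0.1  0.1] M [-0.   -0.01  0.04] open 0.08543391010827996 0.0
to go (units): [-21.29 -21.95   3.37] z axis [-2.e-04 -2.e-04 -1.e+00]
```

View pics/s1.png

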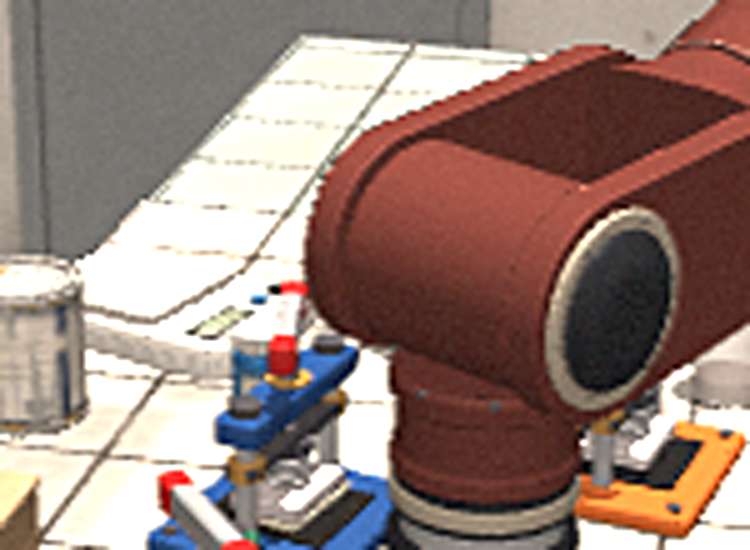

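The arm hasn't moved: the rows need all four fields. The picture shows the scene unchanged.

Call:
carry_out:
  moves:
    - {"x":-0.89,"y":-0.91,"z":0,"turn":0}
    - {"x":-0.89,"y":-0.91,"z":0,"turn":0}
    - {"x":-0.89,"y":-0.91,"z":0,"turn":0}
    - {"x":-0.89,"y":-0.91,"z":0,"turn":0}
    - {"x":-0.89,"y":-0.91,"z":0,"turn":0}
    - {"x":-0.89,"y":-0.91,"z":0,"turn":0}
    - {"x":-0.89,"y":-0.91,"z":0,"turn":0}
    - {"x":-0.89,"y":-0.91,"z":0,"turn":0}
  grip: 85
  newtons: 30

```text
t: 1.3
tool_pos: [0.3417, 0.3325, 0.2315]
tool_rot: [0.646, 3.074, 0.001]
contact_force: [0.0, 0.5, 0.0]
opening: 0.0851
grip_force: 0.0
```

Call:
carry_out:
  moves:
    - {"x":-0.89,"y":-0.91,"z":0,"turn":0}
    - {"x":-0.89,"y":-0.91,"z":0,"turn":0}
    - {"x":-0.89,"y":-0.91,"z":0,"turn":0}
    - {"x":-0.89,"y":-0.91,"z":0,"turn":0}
    - {"x":-0.89,"y":-0.91,"z":0,"turn":0}
    - {"x":-0.89,"y":-0.91,"z":0,"turn":0}
    - {"x":-0.89,"y":-0.91,"z":0,"turn":0}
    - {"x":-0.89,"y":-0.91,"z":0,"turn":0}

```text
t: 2.1
tool_pos: [0.4313, 0.0941, 0.2316]
tool_rot: [0.647, 3.073, 0.0]
contact_force: [0.0, 0.7, -1.0]
opening: 0.0849
grip_force: 0.0
```

Call:
carry_out:
  moves:
    - {"x":-0.89,"y":-0.91,"z":0,"turn":0}
    - {"x":-0.89,"y":-0.91,"z":0,"turn":0}
    - {"x":-0.89,"y":-0.91,"z":0,"turn":0}
    - {"x":-0.89,"y":-0.91,"z":0,"turn":0}
    - {"x":-0.89,"y":-0.91,"z":0,"turn":0}
    - {"x":-0.89,"y":-0.91,"z":0,"turn":0}
    - {"x":-0.89,"y":-0.91,"z":0,"turn":0}
    - {"x":-0.89,"y":-0.91,"z":0,"turn":0}

```text
t: 2.9
tool_pos: [0.5209, -0.1443, 0.2315]
tool_rot: [0.647, 3.074, 0.0]
contact_force: [1.2, -0.4, 0.4]
opening: 0.0849
grip_force: 0.0
```

Call:
carry_out:
  moves:
    - {"x":0,"y":0,"z":0,"turn":0.14}
    - {"x":0,"y":0,"z":0,"turn":0.14}
    - {"x":0,"y":0,"z":0,"turn":0.14}
    - {"x":0,"y":0,"z":0,"turn":0.14}
    - {"x":0,"y":0,"z":0,"turn":0.14}
    - {"x":0,"y":0,"z":0,"turn":0.14}
    - {"x":0,"y":0,"z":0,"turn":0.148}
    - {"x":0,"y":0,"z":0,"turn":0}

```text
t: 3.7
tool_pos: [0.5206, -0.1429, 0.2314]
tool_rot: [2.027, 2.4, 0.0]
contact_force: [-0.2, -0.6, -0.2]
opening: 0.085
grip_force: 0.0
```

```bash
python3 st.py; python3 -c "
from h import *
crop('side','s2',225,130,150,110,5)"
```

```text
t 3.7 p [ 0.5206 -0.1429  0.2314] yawy 9.65 F [-0.2 -0.6 -0.2] M [ 0.01 -0.04 -0.04] open 0.08498273498346791 0.0
to go (units): [-0.06 -0.13  3.38] z axis [ 2.e-04 -1.e-04 -1.e+00]
```

View pics/s2.png

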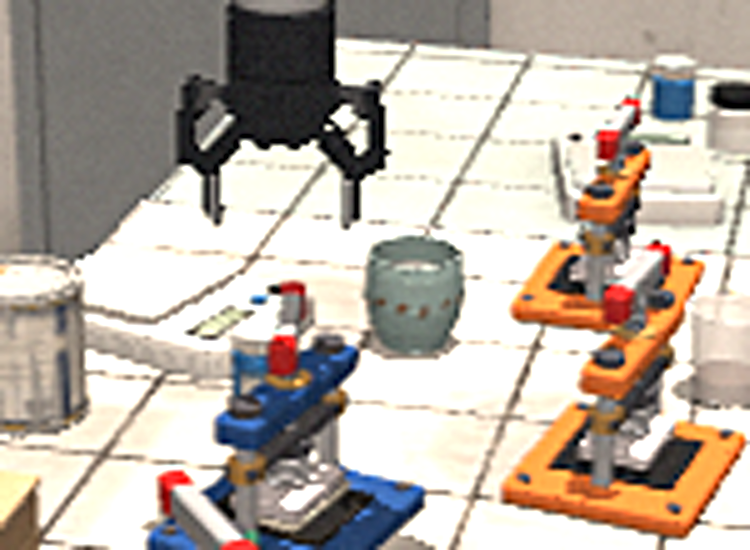

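The gripper is above the blue handle with the fingers at crop x 212 and 350, straddling the bar at about 287. Now descend and grip.

Call:
carry_out:
  moves:
    - {"x":-0.06,"y":-0.13,"z":0.5,"turn":0}
    - {"x":0,"y":0,"z":0.6,"turn":0}
    - {"x":0,"y":0,"z":0.6,"turn":0}
    - {"x":0,"y":0,"z":0.6,"turn":0}
    - {"x":0,"y":0,"z":0.5,"turn":0}
    - {"x":0,"y":0,"z":0.4,"turn":0}
    - {"x":0,"y":0,"z":0.18,"turn":0}
    - {"x":0,"y":0,"z":0,"turn":0}

```text
t: 4.55
tool_pos: [0.5173, -0.1448, 0.1459]
tool_rot: [-2.026, -2.399, 0.001]
contact_force: [-0.8, 0.2, -0.5]
opening: 0.0848
grip_force: 0.0
```

Call:
carry_out:
  moves:
    - {"x":0,"y":0,"z":0,"turn":0}
    - {"x":0,"y":0,"z":0,"turn":0}
    - {"x":0,"y":0,"z":0,"turn":0}
    - {"x":0,"y":0,"z":0,"turn":0}
    - {"x":0,"y":0,"z":0,"turn":0}
    - {"x":0,"y":0,"z":0,"turn":0}
    - {"x":0,"y":0,"z":0,"turn":0}
    - {"x":0,"y":0,"z":0,"turn":0}
  grip: 5
  newtons: 30

```text
t: 5.35
tool_pos: [0.5168, -0.1451, 0.1473]
tool_rot: [-2.026, -2.399, 0.003]
contact_force: [-4.5, 0.4, 4.3]
opening: 0.0157
grip_force: 32.3
```

```bash
python3 st.py
```

```text
t 5.35 p [ 0.5168 -0.1451  0.1473] yawy 9.63 F [-4.5  0.4  4.3] M [0.03 0.72 0.04] open 0.015697854930318642 32.28553980588913
to go (units): [0.01 0.04 0.01] z axis [-2.2e-03 -3.0e-04 -1.0e+00]
```

Call:
carry_out:
  moves:
    - {"x":0,"y":0,"z":0,"turn":0.1}
    - {"x":0,"y":0,"z":0,"turn":0.1}
    - {"x":0,"y":0,"z":0,"turn":0.1}
    - {"x":0,"y":0,"z":0,"turn":0.1}
    - {"x":0,"y":0,"z":0,"turn":0.1}
    - {"x":0,"y":0,"z":0,"turn":0.1}
    - {"x":0,"y":0,"z":0,"turn":0.1}
    - {"x":0,"y":0,"z":0,"turn":0.1}

```text
t: 6.15
tool_pos: [0.5174, -0.1453, 0.1473]
tool_rot: [2.804, 1.415, -0.001]
contact_force: [-2.6, -1.1, 2.5]
opening: 0.0157
grip_force: 32.0
```

```bash
python3 st.py; python3 - <<'E'
from h import *
g=lambda u,v,z:ray("top",(255+u/8-.44,165+v/8-.44),z)
# rough edges from the crop: base front, base right, beam front, beam back
for n,a,b,z in(("front",(180,497),(530,402),.02),("right",(503,235),(537,385),.02),("left",(115,325),(155,485),.02),("beamfront",(95,308),(492,208),.124),("beamback",(80,175),(445,82),.124),("basebolts",(172,458),(502,368),.02)):
    d=g(*b,z)-g(*a,z);print(n,np.degrees(np.arctan2(d[1],d[0])).round(2),np.linalg.norm(d).round(4))
a=cv2.imread("pics/top0.png").astype(int)
m=((a[...,0]>60)&(a[...,0]>1.6*a[...,2])).astype(np.uint8)
n,l,s,c=cv2.connectedComponentsWithStats(m);k=[i for i in range(1,n) if s[i,4]>500];print(s[k])
m=(l==k[0])
x0,y0,w,h=s[k[0]][:4]
def fit(cols,fn,z):
    P=np.array([ray("top",(x,fn(np.where(m[:,x])[0])),z)[:2] for x in cols],np.float32)
    v=cv2.fitLine(P,cv2.DIST_HUBER,0,.01,.01).ravel();return np.degrees(np.arctan2(v[1],v[0])).round(2)
print("front fit",fit(range(279,319),np.max,.01),"back beam fit",fit(range(267,309),np.min,.124))
E
```

```text
t 6.15 p [ 0.5174 -0.1453  0.1473] yawy -36.43 F [-2.6 -1.1  2.5] M [-0.01  0.34  0.1 ] open 0.01565348743070575 32.00882971286774
to go (units): [ 0.02 -0.    0.01] z axis [-4.e-04 -8.e-04 -1.e+00]
front -103.48 0.1513
right 163.46 0.0671
left 166.63 0.0715
beamfront -104.32 0.159
beamback -104.0 0.1481
basebolts -103.36 0.1432
[[269 196  53  31 632]]Traceback (most recent call last):
  File "<stdin>", line 14, in <module>
  File "<stdin>", line 12, in fit
    return _wrapreduction(a, np.minimum, 'min', axis, None, out,
                          keepdims=keepdims, initial=initial, where=where)
    return ufunc.reduce(obj, axis, dtype, out, **passkwargs)
           ~~~~~~~~~~~~^^^^^^^^^^^^^^^^^^^^^^^^^^^^^^^^^^^^^
ValueError: zero-size array to reduction operation minimum which has no identity
```

The beam angle estimates agree at about 76.3°, so the final gripper yaw should be -58.7°. That leaves about 0.39 rad.

Call:
carry_out:
  moves:
    - {"x":0,"y":0,"z":0,"turn":0.07}
    - {"x":0,"y":0,"z":0,"turn":0.07}
    - {"x":0,"y":0,"z":0,"turn":0.07}
    - {"x":0,"y":0,"z":0,"turn":0.07}
    - {"x":0,"y":0,"z":0,"turn":0.06}
    - {"x":0,"y":0,"z":0,"turn":0.05}
    - {"x":0,"y":0,"z":0,"turn":0}
    - {"x":0,"y":0,"z":0,"turn":0}

```text
t: 6.95
tool_pos: [0.5177, -0.1455, 0.1473]
tool_rot: [3.023, 0.852, -0.0]
contact_force: [-0.6, -2.9, 3.2]
opening: 0.0156
grip_force: 32.1
```

```bash
python3 st.py; cat > bar.py <<'E'
from h import *
import sys
f=sys.argv[1]
im=ctrl.get_image("top");crop("top",f,240,150,100,75,8,im)
a=im[165:235,255:330].astype(int)
m=((a[...,0]>80)&(a[...,1]<0.45*a[...,0])&(a[...,2]<.45*a[...,0])).astype(np.uint8)
n,l,s,c=cv2.connectedComponentsWithStats(m);print(s[1:,4].tolist())
P=[ray("top",c[i]+[255,165],.168) for i in range(1,n) if s[i,4]>8]
print(np.round(P,4).tolist())
for p in P: d=p[:2]-[.5179,-.145];print("radius",np.hypot(*d).round(4),"ang",np.degrees(np.arctan2(d[1],d[0])).round(1))
if len(P)==2: d=P[1]-P[0];print("bar",np.degrees(np.arctan2(d[1],d[0])).round(1))
E
python3 bar.py t2
```

```text
t 6.95 p [ 0.5177 -0.1455  0.1473] yawy -58.52 F [-0.6 -2.9  3.2] M [-0.29  0.3  -0.04] open 0.01555055826181946 32.052812576293945
to go (units): [ 0.02 -0.02  0.01] z axis [ 2.0e-04 -1.1e-03 -1.0e+00]
[1, 1]
[]
```

View pics/t2.png

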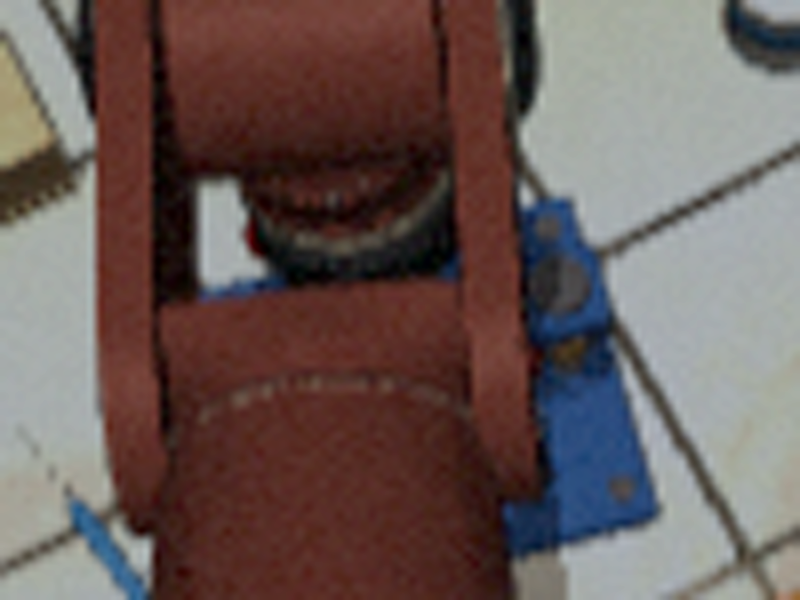

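The arm hides the bar, with only a red speck of cap showing at crop (252,235). I'll let go, lift straight up and swing aside to check.

Call:
carry_out:
  moves:
    - {"x":0,"y":0,"z":0,"turn":0}
    - {"x":0,"y":0,"z":0,"turn":0}
    - {"x":0,"y":0,"z":0,"turn":0}
    - {"x":0,"y":0,"z":0,"turn":0}
    - {"x":0,"y":0,"z":0,"turn":0}
    - {"x":0,"y":0,"z":0,"turn":0}
    - {"x":0,"y":0,"z":0,"turn":0}
    - {"x":0,"y":0,"z":0,"turn":0}
  grip: 85

```text
t: 7.8
tool_pos: [0.5176, -0.1449, 0.1468]
tool_rot: [3.024, 0.851, 0.0]
contact_force: [-1.1, -0.9, 0.3]
opening: 0.085
grip_force: 0.0
```

Call:
carry_out:
  moves:
    - {"x":0,"y":0,"z":-0.3,"turn":0}
    - {"x":0,"y":0,"z":-0.5,"turn":0}
    - {"x":0,"y":0,"z":-0.6,"turn":0}
    - {"x":0,"y":0,"z":-0.6,"turn":0}
    - {"x":0,"y":0,"z":-0.6,"turn":0}
    - {"x":0,"y":0,"z":-0.5,"turn":0}
    - {"x":0,"y":0,"z":-0.3,"turn":0}
    - {"x":0,"y":0,"z":0,"turn":0}

```text
t: 8.6
tool_pos: [0.5183, -0.1452, 0.2336]
tool_rot: [3.022, 0.851, 0.003]
contact_force: [1.0, 0.8, -0.3]
opening: 0.0852
grip_force: 0.0
```

Call:
carry_out:
  moves:
    - {"x":0.55,"y":-0.9,"z":0,"turn":0}
    - {"x":0.55,"y":-0.9,"z":0,"turn":0}
    - {"x":0.55,"y":-0.9,"z":0,"turn":0}
    - {"x":0.55,"y":-0.9,"z":0,"turn":0}
    - {"x":0.55,"y":-0.9,"z":0,"turn":0}
    - {"x":0.55,"y":-0.9,"z":0,"turn":0}
    - {"x":0.55,"y":-0.9,"z":0,"turn":0}
    - {"x":0.55,"y":-0.9,"z":0,"turn":0}

```text
t: 9.4
tool_pos: [0.5169, 0.0671, 0.2307]
tool_rot: [-3.024, -0.851, 0.003]
contact_force: [0.2, 0.6, 0.2]
opening: 0.0851
grip_force: 0.0
```

```bash
python3 st.py;python3 bar.py t3
```

```text
t 9.4 p [0.5169 0.0671 0.2307] yawy -58.56 F [0.2 0.6 0.2] M [0.03 0.03 0.04] open 0.08509225891094652 0.0
to go (units): [-4.39  7.25  3.35] z axis [-0.0018  0.     -1.    ]
[33, 40]
[[0.5613, -0.1177, 0.168], [0.4746, -0.1713, 0.168]]
radius 0.0513 ang 32.2
radius 0.0507 ang -148.7
bar -148.3
```

View pics/t3.png

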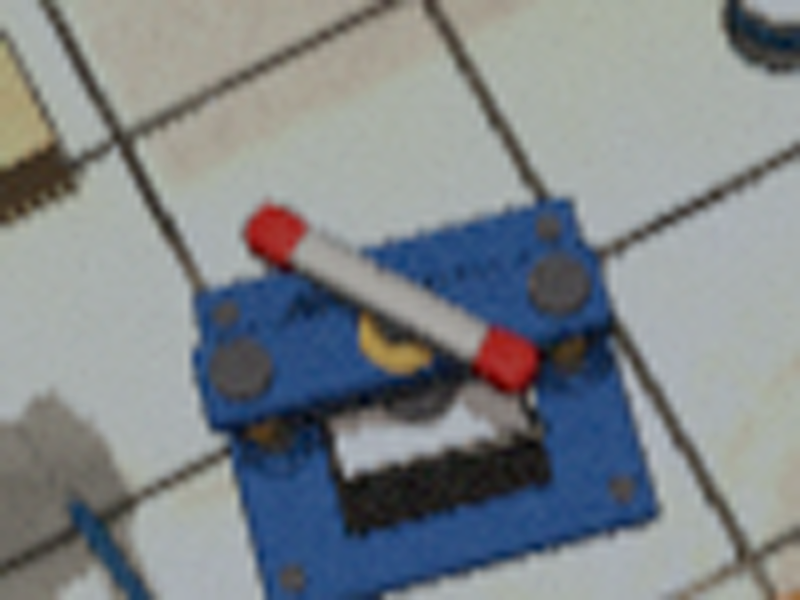

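The bar is at 31.7° and the beam at 76.3°, so it stands 44.6° past contact and has stayed put. The arm is clear, so I'm handing in.

```bash
python3 -c "
from station import ctrl
print(ctrl.finish_job())"
```

```text
the job is handed in; nothing more can be done
None
```

I wound the blue press down to contact and about 45° further (44.6° measured from the camera image), let go of the handle, and handed the job in at about 9.4 s without touching the green press.

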